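# Point out the uncapped vial and the cap that fits it

### The job

This rack of clean sample vials can be put away once every vial is capped, but one vial stands open in the rack: show the analyst. Point straight down at the open vial with the fingertips about 2 cm above the middle of its mouth, hold there for two seconds, then point in the same way at the one loose cap on the bench that fits it, hold for two seconds, and finish there, still pointing. Touch nothing at all, and keep the fingertips well up except over these two, so that you do not seem to point at another vial or cap.

Things in the scene. Friction and masses are not known exactly. Their poses are not given: they have to be found in the camera images.
- rack_top (a point): white plastic vial rack, fixed: 86 mm (its x) by 200 mm (its y), 40 mm high, with 2 x 5 round places (2 along its x, 5 along its y) at 38 mm pitch; eight places hold vials, two are empty. This point: centre of its upper deck; z up
- open_vial_mouth (a point): the one vial in the rack that has no cap: clear 20 ml glass vial, 28 mm across, 57 mm high, standing in the rack with its open 20 mm wide neck 61 mm above the bench. This point: centre of the open mouth; z up
- vial_1_top (a point): a capped vial in the rack: the same glass vial with a blue screw cap 25 mm across and 14 mm high on it. This point: centre of the cap's top, 65 mm above the bench; z up
- vial_2_top (a point): a capped vial in the rack: the same glass vial with a blue screw cap 25 mm across and 14 mm high on it. This point: centre of the cap's top, 65 mm above the bench; z up
- vial_3_top (a point): a capped vial in the rack: the same glass vial with a blue screw cap 25 mm across and 14 mm high on it. This point: centre of the cap's top, 65 mm above the bench; z up
- vial_4_top (a point): a capped vial in the rack: the same glass vial with a blue screw cap 25 mm across and 14 mm high on it. This point: centre of the cap's top, 65 mm above the bench; z up
- vial_5_top (a point): a capped vial in the rack: the same glass vial with a blue screw cap 25 mm across and 14 mm high on it. This point: centre of the cap's top, 65 mm above the bench; z up
- vial_6_top (a point): a capped vial in the rack: the same glass vial with a blue screw cap 25 mm across and 14 mm high on it. This point: centre of the cap's top, 65 mm above the bench; z up
- vial_7_top (a point): a capped vial in the rack: the same glass vial with a blue screw cap 25 mm across and 14 mm high on it. This point: centre of the cap's top, 65 mm above the bench; z up
- vial_cap_top (a point): middle of the upper rim of a loose blue plastic screw cap lying on the bench with its opening up: 25 mm across, 14 mm high; the smallest of the three loose caps, the same as the caps on the vials, so it is the one that fits the open vial. z up
- tube_cap_top (a point): middle of the upper rim of a loose blue plastic screw cap lying on the bench with its opening up: 36 mm across, 15 mm high; it belongs to a larger sample tube, does not fit. z up
- bottle_cap_top (a point): middle of the upper rim of a loose blue plastic screw cap lying on the bench with its opening up: 54 mm across, 26 mm high; the largest, it belongs to the reagent bottle, does not fit. z up
- bottle_mid (a point): loose open 500 ml glass reagent bottle, 86 mm across, 176 mm high, standing on the bench to the robot's right of the work. This point: its centre, half-way up
- flask_1_mid (a point): loose 50 ml volumetric flask with a white stopper, bulb 50 mm across, long 13 mm neck, 156 mm high, standing on the bench to the robot's left of the work. This point: its centre, half-way up
- flask_2_mid (a point): loose 50 ml volumetric flask with a white stopper, bulb 50 mm across, long 13 mm neck, 156 mm high, standing on the bench to the robot's left of the work. This point: its centre, half-way up

How it is judged:
By the outcome, as a careful person would: the job done as asked, in the order asked, and still so for the second after the job is handed in, with the robot touching nothing.
It also fails if it takes over 40 s, if anything falls off the work surface, if the arm or the gripper's body presses on something with over 40 N, if the wrist force passes 120 N, or if a joint passes its speed limit or range.

### The arm

A 7-joint arm with a two-finger parallel gripper is mounted at the origin on the work surface. World frame = base frame: x ahead of the robot, y to its left, z up, the work surface at z = 0. Lengths are in m, angles in rad, forces in N, time in s.
With the tool pointing down it reaches from about 0.425 to 0.95 m from the base axis. Payload 4.7 kg.
Tool frame: the origin (TCP) lies at the very end of the fingers, on their centre line; the grasp point (between the pads) lies 19 mm behind it (robot.hold_point_z is the distance from the TCP to the grasp point, in m); y points along the fingers, x is the direction in which the jaws open and shut, and the axes are right-handed (so a half turn about y gives the same grasp; the last joint's range is limited). The gripper opens to 85 mm and grips with 20 to 120 N. Pads are 22 mm wide; open, the fingers measure 114 mm over their backs; the gripper's body (76 mm by 85 mm) begins 54 mm behind the grasp point. The pads swing forward as they close: fully open they stand 13 mm farther back than shut.
Start: joints at [-1.15, 0.469, -0.049, 1.532, 0.024, 1.141, -0.082], TCP at [0.293, 0.608, 0.231] pointing down, gripper open.
Joint ranges: [-2.59, 2.59], [-0.33, 1.99], [-1.39, 1.29], [0.1, 2.45], [-1.04, 4.18], [0.21, 1.99], [-2.66, 2.66]. Speed limits (rad/s): [2.57, 2.57, 3.14, 3.14, 3.14, 3.14, 3.14].

### API

Orientations are given as a unit quaternion [x, y, z, w].
In Python, from bench import status, viewer, workorder, robot gives the robot as it stands. The module is installed in compiled form; this text tells all that it offers.
- The arm moves only by the tool drive_tool, never from a script. Its argument "series" is a list of rows, each an object of numbers: "x", "y", "z": the shift along the tool's x, y, z normalised to -1 to 1, where 1 is 200 mm; "wx", "wy", "wz": the turn, a rotation vector about the tool's x, y, z normalised to -1 to 1, where 1 is 6 degrees. In form: [{"x": .., "y": .., "z": .., "wx": .., "wy": .., "wz": ..}, ...]. A call has 1 to 8 rows; each row shifts and turns the commanded pose from where the row before left it, along the tool's axes as they then stand; what a row does not reach is not made up. A row lasts 1/10 s, in which the tool goes at most 50 mm and 8.59 degrees, less where a joint would pass 70% of its speed; a pose out of reach is approached as far as the arm can. A call with a number of a shift or a turn outside -1 to 1 is refused whole. A call with a gripper value outside its range is refused whole. "fingers" is the closure in counts, from 0 (fully open) to 255 (shut), set as the call begins (left out, the last holds). The fingers move at their own pace and stop on an object; "force" is the grip in N (left out, the last holds). Time passes only in rows, so rows that do not move let the fingers close. It gives the time, the measured TCP pose, the force and the opening at its end, in the units of the state.
- status.observe(): the state, without advancing time (a new reading comes with each control period).
- viewer.camera(name): name is "side" or "top"; returns a dict with "pixels" (420x560x3 uint8, red, green, blue), "vfov" (degrees; the focal length in pixels is half the picture's height over the tangent of half this angle, whatever the lens; pixels are square), "cx", "cy" (the principal point, pixels), "k1" (the pictures are not rectified: a ray, as slopes to the right and down, at radius r is drawn at 1 + k1 r^2 times it, then the intrinsics apply), "rvec" (rotation vector, rad) and "tvec" (3), from world to camera coordinates, as OpenCV has them. Camera axes: x right, y down, z forward; pixel columns grow to the right and rows downward; lengths in m; the calibration is good to about 2 mm. A picture is of the moment at which its call begins. There is no depth.
- workorder.finish_job(): hands the job in, once; it reports no verdict.
The state is a dict: "t": time; "q": joint angles; "qvel": joint speeds; "joint_torque": joint torques, N m; "eef_pos": TCP position; "tcp_rot": TCP orientation; "force": force on the tool from outside, world axes, zero at the start; "moment": the same for the moment, N m; "finger_gap": finger opening in m.
Only numpy, scipy, OpenCV 4.12 (cv2) and the standard library are available. Lean on these libraries where they do the work, as an engineer would, in place of code of your own. Each camera call takes 0.05 s, during which the arm holds its last target. There are 200 camera calls.

## Working session

There is one attempt and no reset: what is moved stays moved. The work goes in short steps, Python scripts to look and compute and a tool call to move; the robot and the scene stay as the last step left them, time stands still between calls to the robot, and variables do not carry over. Pictures are saved under pics/ and viewed, about 8 in all and at most 12, crops included, and the job is handed in when it is done.

Besides the shell and the picture viewer there is one more tool, called after "Request:" as a command line: name --argument value ..., lists and objects as JSON in quotes. drive_tool: Moves the arm, as the interface text tells. Its arguments: {"type":"object","properties":{"series":{"type":"array"},"fingers":{"type":"number"},"force":{"type":"number"}},"required":["series"]}

```bash
mkdir -p pics; cat > h.py <<'E'
import numpy as np,cv2,json
def K(c):
    f=210/np.tan(np.radians(c["vfov"])/2); return np.array([[f,0,c["cx"]],[0,f,c["cy"]],[0,0,1.]]),np.array([c["k1"],0,0,0,0.])
def load(n): return json.load(open(n+'.json'))
def proj(c,P):
    k,d=K(c); return cv2.projectPoints(np.array(P,float).reshape(-1,3),np.array(c["rvec"]),np.array(c["tvec"]),k,d)[0].reshape(-1,2)
def ray(c,uv):
    k,d=K(c); p=cv2.undistortPoints(np.array(uv,float).reshape(-1,1,2),k,d).reshape(-1,2)
    R=cv2.Rodrigues(np.array(c["rvec"],float))[0]; o=-R.T@np.array(c["tvec"]).ravel()
    return o,np.c_[p,np.ones(len(p))]@R
def atz(c,uv,z):
    o,v=ray(c,uv); return o+v*((z-o[2])/v[:,2])[:,None]
def tri(c1,u1,c2,u2):
    o1,v1=ray(c1,u1);o2,v2=ray(c2,u2);out=[]
    for a,b in zip(v1,v2):
        s=np.linalg.lstsq(np.c_[a,-b],o2-o1,rcond=None)[0]; p,q=o1+a*s[0],o2+b*s[1]; out.append([*(p+q)/2,np.linalg.norm(p-q)])
    return np.array(out)
def grab(n,tag):
    from bench import viewer
    c=dict(viewer.camera(n)); im=c.pop("pixels"); cv2.imwrite(f'pics/{tag}.png',np.asarray(im)[:,:,::-1])
    json.dump({k:np.asarray(v).tolist() for k,v in c.items()},open(tag+'.json','w'))
E
python3 - <<'E'
from h import *
from bench import status
grab('top','top0');grab('side','side0')
for n in('top0','side0'):
    c=load(n);print(c,ray(c,[[280,210]])[0])
s=status.observe();print(s['t'],s['eef_pos'],s['tcp_rot'],s['finger_gap'])
E
```

```text
{'vfov': 55.692186478717524, 'cx': 286.00965492253874, 'cy': 207.3079189418862, 'k1': -0.03232793094055839, 'rvec': [2.1138640131695388, -2.112729680528007, 0.22812426394179283], 'tvec': [0.013266802485252398, 0.5745524970410038, 1.106175230100332]} [0.33176121 0.01982771 1.2014373 ]
{'vfov': 56.62089960438928, 'cx': 274.2061209101027, 'cy': 209.1325744701298, 'k1': -0.009222797417408543, 'rvec': [0.6430755762457134, -2.7446497623000106, 0.9546546040869457], 'tvec': [0.5332354844318652, 0.24706840861140214, 0.9770240908799259]} [0.27844973 0.6048579  0.92551155]
0.1 [0.29322513 0.60739363 0.23036097] [ 0.59925609  0.37539421 -0.37643986 -0.59855188] 0.08523250781306765
```

View pics/top0.png

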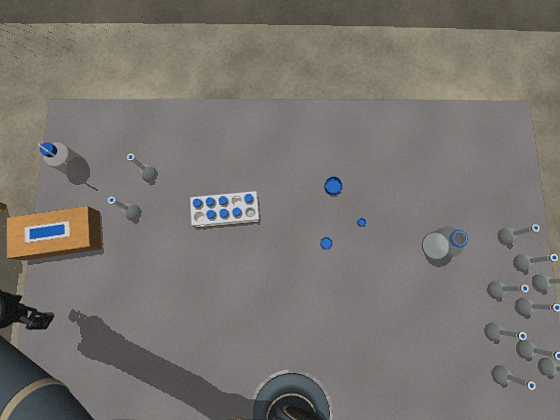

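View pics/side0.png

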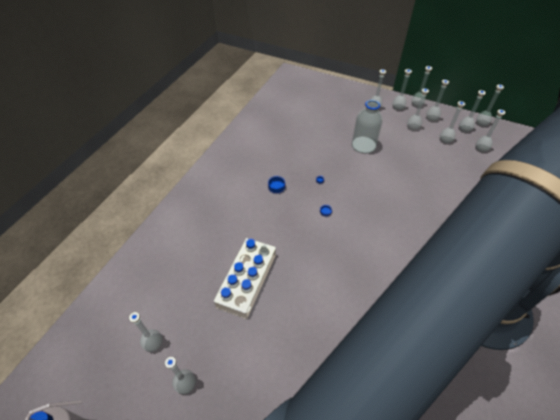

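The top view shows the rack at about (225,209), with loose caps at (362,222), (326,243) and (333,186). (362,222) looks the smallest. The side view has them at (320,180), (326,211) and (277,185), and the rack at (246,277). Next I'll enlarge both views.

```bash
python3 - <<'E'
from h import *
t=cv2.imread('pics/top0.png');s=cv2.imread('pics/side0.png')
def cr(i,x,y,w,h,f): return cv2.resize(i[y:y+h,x:x+w],None,fx=f,fy=f,interpolation=cv2.INTER_CUBIC)
# rack: top x185..265,y185..235 (x5) ; side x205..285,y230..325
cv2.imwrite('pics/rack.png',np.vstack([cr(t,180,185,90,48,8)[:, :720]]))
cv2.imwrite('pics/rack_s.png',cr(s,205,230,80,90,6))
a=cr(t,310,170,66,85,6);b=cr(s,262,165,72,85,5)
b=cv2.copyMakeBorder(b,0,a.shape[0]-b.shape[0],0,0,0);cv2.imwrite('pics/caps.png',np.hstack([a,b]))
E
```

```text
(no output)
```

View pics/rack.png

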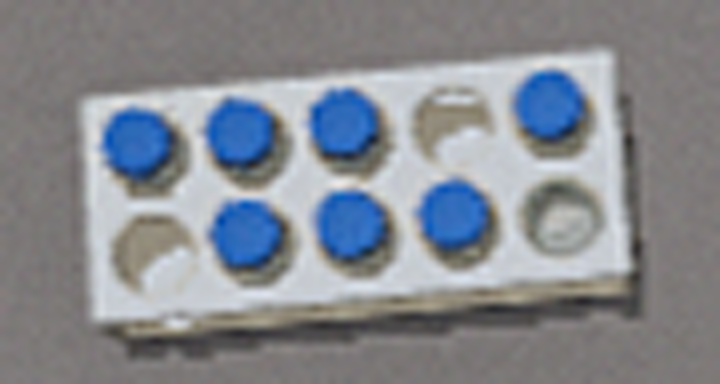

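View pics/rack_s.png

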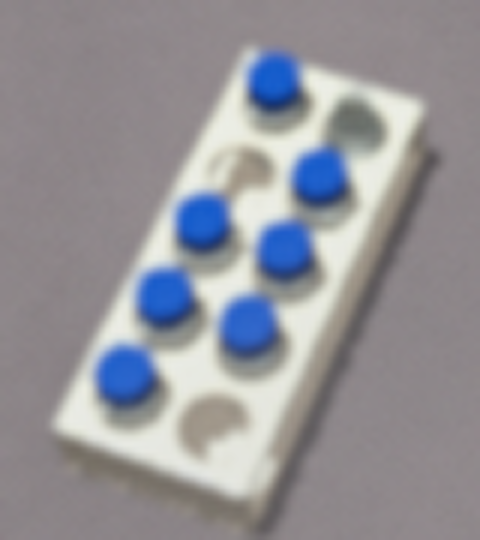

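View pics/caps.png

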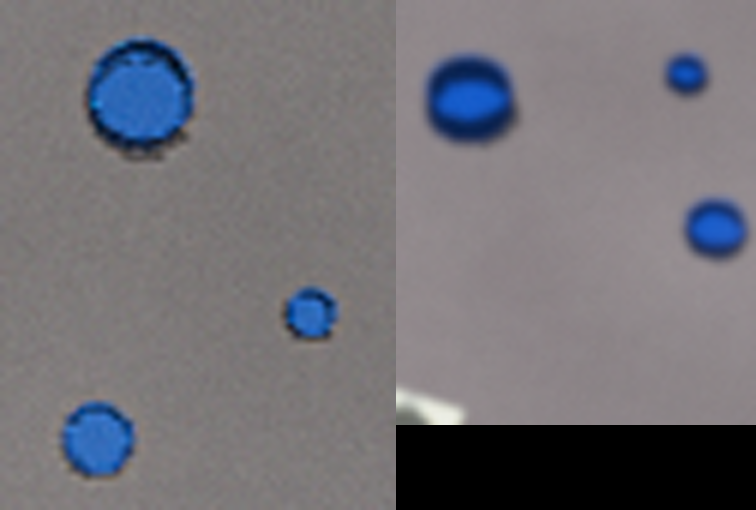

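The open vial is the grey ring in the near row at the right end, at crop (564,217) in the top view. Its place in the side view is crop (355,125). The other two gaps show bare bench. The smallest loose cap is at crop (311,314) in the top view and (687,74) in the side view. I'll fit the vial positions to the rack's grid using both views.

```bash
python3 - <<'E'
from h import *
from scipy.optimize import least_squares
T,S=load('top0'),load('side0')
px=lambda p,x0,y0,f:(np.array(p,float)+.5)/f-.5+[x0,y0]
t=px([(138,143),(241,132),(345,122),(550,104),(247,235),(352,226),(456,214)],180,185,8)
s=px([(126,375),(165,297),(203,221),(274,80),(249,326),(286,250),(320,177)],205,230,6)
g=np.array([(1,-2),(1,-1),(1,0),(1,2),(-1,-1),(-1,0),(-1,1)])*[.019,.038]*[1,-1]
r=tri(T,t,S,s);print(np.round(r,4))
pt,ps=atz(T,t,.065)[:,:2],atz(S,s,.065)[:,:2]
def G(p,q): c,s_=np.cos(p[2]),np.sin(p[2]);return q@np.array([[c,s_],[-s_,c]])+p[:2]
for nm,A in(('top',pt),('side',ps),('mean',(pt+ps)/2)):
    f=least_squares(lambda p:(G(p,g)-A).ravel(),[*A.mean(0),0]);print(nm,f.x,'rms',np.sqrt(np.mean(f.fun**2)),'open',G(f.x,np.array([[-.019,-.076]])))
# caps : smallest / mid / big (outer outline; mid height)
ct=px([(311,314),(98,440),(140,95)],310,170,6);cs=px([(687-396,74),(716-396,229),(469-396,99)],262,165,5)
print(tri(T,ct,S,cs).round(4))
for z in(.007,.014):print(z,atz(T,ct,z).round(4).tolist(),atz(S,cs,z).round(4).tolist())
# blue area equivalent diameters in m
for n,c in(('top0',T),('side0',S)):
    im=cv2.imread(f'pics/{n}.png').astype(int);m=((im[...,0]-im[...,2]>60)).astype('uint8')
    N,_,st,ce=cv2.connectedComponentsWithStats(m)
    for i in range(1,N):
        if st[i,4]>12: print(n,ce[i].round(1),st[i,4],atz(c,[ce[i]],.01).round(3)[0,:2])
print(proj(T,[.2932,.6074,.2304]),proj(S,[.2932,.6074,.2304]))
E
```

```text
[[5.893e-01 2.763e-01 5.970e-02 4.000e-04]
 [5.934e-01 2.386e-01 5.930e-02 1.000e-04]
 [5.972e-01 2.003e-01 5.950e-02 1.000e-04]
 [6.040e-01 1.248e-01 6.060e-02 5.000e-04]
 [5.551e-01 2.349e-01 5.950e-02 9.000e-04]
 [5.586e-01 1.966e-01 5.880e-02 9.000e-04]
 [5.630e-01 1.586e-01 5.840e-02 4.000e-04]]
top [0.57647498 0.1976735  0.09872454] rms 0.0002886572930234709 open [[0.56505838 0.12017084]]
side [0.57621915 0.20123943 0.09725841] rms 0.00021124705508571658 open [[0.56468893 0.1237536 ]]
mean [0.57634707 0.19945646 0.09799221] rms 0.00017275771620534988 open [[0.56487371 0.12196219]]
[[ 0.5414 -0.2172  0.006   0.0014]
 [ 0.477  -0.1071  0.0066  0.0016]
 [ 0.655  -0.132   0.012   0.0013]]
0.007 [[0.5405, -0.2171, 0.007], [0.4762, -0.1072, 0.007], [0.6557, -0.1327, 0.007]] [[0.5418, -0.2163, 0.007], [0.4777, -0.1068, 0.007], [0.6578, -0.136, 0.007]]
0.014 [[0.5393, -0.2157, 0.014], [0.4753, -0.1064, 0.014], [0.6538, -0.1318, 0.014]] [[0.5398, -0.21, 0.014], [0.4762, -0.1013, 0.014], [0.6549, -0.1303, 0.014]]
top0 [ 48.1 146. ] 63 [0.785 0.774]
top0 [ 43.3 151.3] 39 [0.767 0.788]
top
[... 441 characters left out ...]
op0 [556.6 307.1] 13 [ 0.283 -0.79 ]
top0 [522.5 335.5] 14 [ 0.204 -0.677]
top0 [531.5 385.3] 14 [ 0.066 -0.688]
side0 [372.1 106.2] 51 [ 0.508 -0.65 ]
side0 [276.3 183.9] 203 [ 0.657 -0.136]
side0 [319.7 179. ] 39 [ 0.542 -0.215]
side0 [325.4 209.7] 93 [ 0.479 -0.107]
side0 [250.2 242.8] 68 [0.624 0.096]
side0 [258.  258.8] 69 [0.579 0.133]
side0 [238.1 266. ] 68 [0.617 0.176]
side0 [252.1 270.9] 71 [0.576 0.173]
side0 [232.  278.8] 72 [0.612 0.217]
side0 [246.  283.5] 76 [0.572 0.213]
side0 [225.4 291.7] 77 [0.608 0.257]
side0 [133.7 316.5] 15 [0.778 0.416]
side0 [169.8 361.8] 19 [0.632 0.465]
side0 [ 39.4 415.8] 128 [0.815 0.683]
[[ 38.67213351 307.07929134]] [[271.01111658 514.06244567]]
```

```bash
cat > go.py <<'E'
from h import *
import sys
from scipy.spatial.transform import Rotation as Ro
from bench import status
s=status.observe();R=Ro.from_quat(s['tcp_rot']);p=np.array(s['eef_pos']);g=np.array(eval(sys.argv[1]))
print('t',s['t'],'p',p.round(4),'z',R.as_matrix()[:,2].round(4),'x',R.as_matrix()[:,0].round(3),'gap',s['finger_gap'],'v',np.abs(s['qvel']).max().round(3),'F',np.round(s['force'],1))
print('units of 200mm in tool axes',(R.inv().apply(g-p)/.2).round(3))
d=R.inv().apply([0,0,-1]);print('tilt rotvec/6deg',(np.cross([0,0,1],d)/np.radians(6)).round(3))
E
python3 go.py "[.565,.122,.25]"; python3 - <<'E'
from h import *
print(atz(load('top0'),[[148,174],[133,213],[436,246]],.02).round(3))
E
```

```text
t 0.1 p [0.2932 0.6074 0.2304] z [-9.006e-01  4.347e-01 -1.000e-04] x [ 0.435  0.901 -0.002] gap 0.08523250781306765 v 0.004 F [ 1.  -0.3  0.8]
units of 200mm in tool axes [-1.595 -0.095 -2.279]
tilt rotvec/6deg [-9.549  0.017  0.   ]
[[ 0.688  0.441  0.02 ]
 [ 0.565  0.478  0.02 ]
 [ 0.465 -0.436  0.02 ]]
```

```bash
sed -i "s/^d=R.inv.*/d=R.inv().apply([0,0,-1]);print('y',R.as_matrix()[:,1].round(4),'tilt rotvec\/6deg',(np.cross([0,1,0],d)\/np.radians(6)).round(3),'q',np.round(s['q'],2))/" go.py; python3 go.py "[.565,.122,.25]"
```

```text
t 0.1 p [0.2932 0.6074 0.2304] z [-9.006e-01  4.347e-01 -1.000e-04] x [ 0.435  0.901 -0.002] gap 0.08523250781306765 v 0.004 F [ 1.  -0.3  0.8]
units of 200mm in tool axes [-1.595 -0.095 -2.279]
y [-7.0e-04 -1.6e-03 -1.0e+00] tilt rotvec/6deg [ 0.001  0.    -0.017] q [-1.15  0.47 -0.05  1.53  0.02  1.14 -0.08]
```

Request:
drive_tool --series '[{"x":-0.03,"y":-0.04,"z":-0.05},{"x":-0.08,"y":-0.04,"z":-0.12},{"x":-0.1,"y":-0.04,"z":-0.143},{"x":-0.1,"y":-0.02,"z":-0.143},{"x":-0.1,"z":-0.143},{"x":-0.1,"z":-0.143},{"x":-0.1,"z":-0.143},{"x":-0.1,"z":-0.143}]' --fingers 255

```text
invalid input at $.series[0]: expected keys x, y, z, wx, wy, wz
```

Request:
drive_tool --series '[{"x":-0.03,"y":-0.04,"z":-0.05,"wx":0,"wy":0,"wz":0},{"x":-0.08,"y":-0.04,"z":-0.12,"wx":0,"wy":0,"wz":0},{"x":-0.1,"y":-0.04,"z":-0.143,"wx":0,"wy":0,"wz":0},{"x":-0.1,"y":-0.02,"z":-0.143,"wx":0,"wy":0,"wz":0},{"x":-0.1,"y":0,"z":-0.143,"wx":0,"wy":0,"wz":0},{"x":-0.1,"y":0,"z":-0.143,"wx":0,"wy":0,"wz":0},{"x":-0.1,"y":0,"z":-0.143,"wx":0,"wy":0,"wz":0},{"x":-0.1,"y":0,"z":-0.143,"wx":0,"wy":0,"wz":0}]' --fingers 255

```text
t: 0.9
eef_pos: [0.4178, 0.3883, 0.2599]
tcp_rot: [0.599, 0.376, -0.375, -0.599]
force: [-0.1, 0.4, -0.9]
finger_gap: -0.0003
```

```bash
python3 go.py "[.565,.122,.25]"
```

```text
t 0.9 p [0.4178 0.3883 0.2599] z [-9.002e-01  4.356e-01 -4.000e-04] x [0.436 0.9   0.   ] gap -0.0003095429255363911 v 0.61 F [-0.1  0.4 -0.9]
units of 200mm in tool axes [-0.878  0.05  -1.242]
y [ 5.e-04  2.e-04 -1.e+00] tilt rotvec/6deg [ 0.004 -0.     0.004] q [-0.84  0.27  0.02  1.75 -0.01  1.11  0.3 ]
```

Request:
drive_tool --series '[{"x":-0.11,"y":0,"z":-0.157,"wx":0,"wy":0,"wz":0},{"x":-0.12,"y":0,"z":-0.17,"wx":0,"wy":0,"wz":0},{"x":-0.12,"y":0,"z":-0.17,"wx":0,"wy":0,"wz":0},{"x":-0.12,"y":0,"z":-0.17,"wx":0,"wy":0,"wz":0},{"x":-0.12,"y":0,"z":-0.17,"wx":0,"wy":0,"wz":0},{"x":-0.12,"y":0,"z":-0.17,"wx":0,"wy":0,"wz":0},{"x":-0.1,"y":0,"z":-0.14,"wx":0,"wy":0,"wz":0},{"x":-0.06,"y":0,"z":-0.09,"wx":0,"wy":0,"wz":0}]'

```text
t: 1.7
eef_pos: [0.565, 0.1217, 0.2599]
tcp_rot: [0.6, 0.374, -0.374, -0.599]
force: [0.0, 0.5, -0.2]
finger_gap: -0.0002
```

Request:
drive_tool --series '[{"x":0,"y":0,"z":0,"wx":0,"wy":0,"wz":0},{"x":0,"y":0,"z":0,"wx":0,"wy":0,"wz":0},{"x":0,"y":0,"z":0,"wx":0,"wy":0,"wz":0}]'

```text
t: 2.0
eef_pos: [0.5633, 0.1277, 0.2594]
tcp_rot: [-0.598, -0.377, 0.376, 0.599]
force: [0.1, -0.7, 0.0]
finger_gap: -0.0004
```

```bash
python3 go.py "[.565,.122,.12]"
```

```text
t 2.0 p [0.5633 0.1277 0.2594] z [-9.014e-01  4.329e-01  8.000e-04] x [0.433 0.901 0.001] gap -0.00035322350765425994 v 0.009 F [ 0.1 -0.7  0. ]
units of 200mm in tool axes [-0.022  0.697 -0.021]
y [-5.e-04  9.e-04 -1.e+00] tilt rotvec/6deg [-0.008  0.     0.006] q [-0.44  0.28  0.18  1.75 -0.06  1.12  0.88]
```

Request:
drive_tool --series '[{"x":-0.022,"y":0.05,"z":-0.021,"wx":0,"wy":0,"wz":0},{"x":0,"y":0.13,"z":0,"wx":0,"wy":0,"wz":0},{"x":0,"y":0.15,"z":0,"wx":0,"wy":0,"wz":0},{"x":0,"y":0.15,"z":0,"wx":0,"wy":0,"wz":0},{"x":0,"y":0.12,"z":0,"wx":0,"wy":0,"wz":0},{"x":0,"y":0.07,"z":0,"wx":0,"wy":0,"wz":0},{"x":0,"y":0.03,"z":0,"wx":0,"wy":0,"wz":0},{"x":0,"y":0,"z":0,"wx":0,"wy":0,"wz":0}]'

```text
t: 2.8
eef_pos: [0.5657, 0.1208, 0.1188]
tcp_rot: [-0.599, -0.376, 0.376, 0.599]
force: [0.8, 0.4, 0.5]
finger_gap: 0.0001
```

```bash
python3 - <<'E'
from h import *
grab('top','top1');grab('side','side1')
from bench import status
p=np.array(status.observe()['eef_pos']);print(p)
for n in('top1','side1'):
    print(n,proj(load(n),[p,[.565,.122,.061]]))
a=cv2.imread('pics/top1.png')[165:245,175:275];b=cv2.imread('pics/side1.png')[215:315,205:305]
a,b=[cv2.resize(i,None,fx=4,fy=4,interpolation=cv2.INTER_CUBIC) for i in(a,b)]
a=cv2.copyMakeBorder(a,0,80,0,0,0);cv2.imwrite('pics/chk1.png',np.hstack([a,b]))
E
python3 go.py "[.565,.122,.081]"
```

```text
[0.56664111 0.12085748 0.12024739]
top1 [[247.57412394 205.56871758]
 [248.97534231 210.41441801]]
side1 [[262.65679688 234.07843239]
 [263.84736154 247.52927966]]
t 2.9 p [0.5666 0.1209 0.1202] z [-0.9006  0.4346 -0.0014] x [0.435 0.901 0.001] gap -4.9647006027040636e-05 v 0.01 F [ 0.2 -0.6  1.2]
units of 200mm in tool axes [0.001 0.196 0.01 ]
y [ 1.8e-03  6.0e-04 -1.0e+00] tilt rotvec/6deg [ 0.013 -0.     0.013] q [-0.41  0.43  0.16  1.89 -0.09  0.83  0.92]
```

View pics/chk1.png

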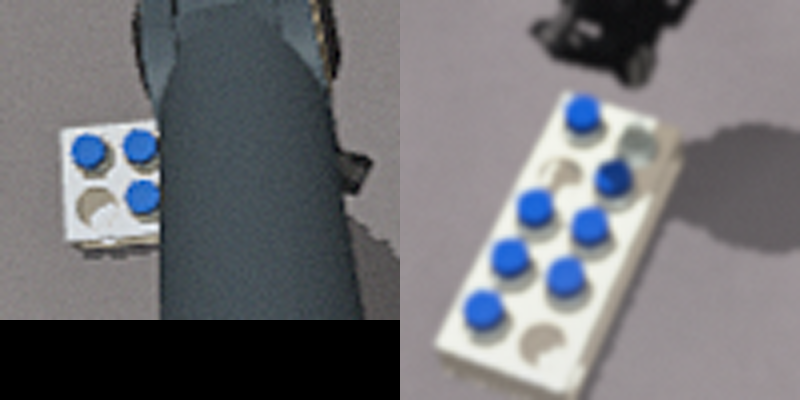

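In the side crop the fingertips (638,85) are directly above the grey open mouth (638,145), and nothing else is near. The arm hides the mouth in the top view. I'll descend to 2 cm and hold.

Request:
drive_tool --series '[{"x":0,"y":0.05,"z":0.003,"wx":0,"wy":0,"wz":0},{"x":0,"y":0.06,"z":0,"wx":0,"wy":0,"wz":0},{"x":0,"y":0.05,"z":0,"wx":0,"wy":0,"wz":0},{"x":0,"y":0.03,"z":0,"wx":0,"wy":0,"wz":0},{"x":0,"y":0.006,"z":0,"wx":0,"wy":0,"wz":0},{"x":0,"y":0,"z":0,"wx":0,"wy":0,"wz":0},{"x":0,"y":0,"z":0,"wx":0,"wy":0,"wz":0}]'

```text
t: 3.6
eef_pos: [0.5656, 0.1209, 0.0803]
tcp_rot: [0.599, 0.376, -0.376, -0.599]
force: [0.8, 0.8, 0.6]
finger_gap: -0.0
```

```bash
python3 - <<'E'
from h import *
grab('side','side2')
from bench import status
p=np.array(status.observe()['eef_pos']);c=load('side2');print(p,proj(c,[p,[.565,.122,.061]]))
cv2.imwrite('pics/chk2.png',cv2.resize(cv2.imread('pics/side2.png')[215:285,225:305],None,fx=7,fy=7,interpolation=cv2.INTER_CUBIC))
E
python3 go.py "[.565,.122,.081]"
```

```text
[0.56568989 0.12092381 0.0804426 ] [[263.5421018  243.02363372]
 [263.84736154 247.52927966]]
t 3.65 p [0.5657 0.1209 0.0804] z [-9.005e-01  4.348e-01 -6.000e-04] x [0.435 0.901 0.001] gap -3.6460361694853e-05 v 0.002 F [-0.1 -0.8  1.3]
units of 200mm in tool axes [ 0.003 -0.003  0.005]
y [ 8.e-04  3.e-04 -1.e+00] tilt rotvec/6deg [ 0.005 -0.     0.006] q [-0.4   0.49  0.15  1.91 -0.1   0.75  0.93]
```

View pics/chk2.png

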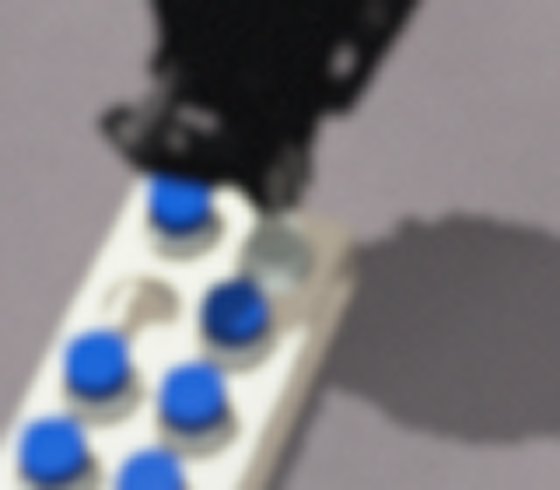

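The tip is at crop (280,208), over the mouth (~(275,250)), with nothing touched. Holding for 2.4 s.

Request:
drive_tool --series '[{"x":0,"y":0,"z":0,"wx":0,"wy":0,"wz":0},{"x":0,"y":0,"z":0,"wx":0,"wy":0,"wz":0},{"x":0,"y":0,"z":0,"wx":0,"wy":0,"wz":0},{"x":0,"y":0,"z":0,"wx":0,"wy":0,"wz":0},{"x":0,"y":0,"z":0,"wx":0,"wy":0,"wz":0},{"x":0,"y":0,"z":0,"wx":0,"wy":0,"wz":0},{"x":0,"y":0,"z":0,"wx":0,"wy":0,"wz":0},{"x":0,"y":0,"z":0,"wx":0,"wy":0,"wz":0}]'

```text
t: 4.45
eef_pos: [0.5653, 0.1208, 0.0801]
tcp_rot: [-0.599, -0.376, 0.376, 0.599]
force: [0.1, 0.4, 0.5]
finger_gap: -0.0003
```

Request:
drive_tool --series '[{"x":0,"y":0,"z":0,"wx":0,"wy":0,"wz":0},{"x":0,"y":0,"z":0,"wx":0,"wy":0,"wz":0},{"x":0,"y":0,"z":0,"wx":0,"wy":0,"wz":0},{"x":0,"y":0,"z":0,"wx":0,"wy":0,"wz":0},{"x":0,"y":0,"z":0,"wx":0,"wy":0,"wz":0},{"x":0,"y":0,"z":0,"wx":0,"wy":0,"wz":0},{"x":0,"y":0,"z":0,"wx":0,"wy":0,"wz":0},{"x":0,"y":0,"z":0,"wx":0,"wy":0,"wz":0}]'

```text
t: 5.25
eef_pos: [0.5653, 0.1209, 0.0801]
tcp_rot: [-0.599, -0.376, 0.376, 0.599]
force: [-1.2, -0.4, 0.6]
finger_gap: -0.0002
```

Request:
drive_tool --series '[{"x":0,"y":0,"z":0,"wx":0,"wy":0,"wz":0},{"x":0,"y":0,"z":0,"wx":0,"wy":0,"wz":0},{"x":0,"y":0,"z":0,"wx":0,"wy":0,"wz":0},{"x":0,"y":0,"z":0,"wx":0,"wy":0,"wz":0},{"x":0,"y":0,"z":0,"wx":0,"wy":0,"wz":0},{"x":0,"y":0,"z":0,"wx":0,"wy":0,"wz":0},{"x":0,"y":0,"z":0,"wx":0,"wy":0,"wz":0},{"x":0,"y":0,"z":0,"wx":0,"wy":0,"wz":0}]'

```text
t: 6.05
eef_pos: [0.5653, 0.1209, 0.0801]
tcp_rot: [-0.599, -0.376, 0.376, 0.599]
force: [0.0, 1.0, -0.8]
finger_gap: 0.0
```

Request:
drive_tool --series '[{"x":0,"y":-0.05,"z":0,"wx":0,"wy":0,"wz":0},{"x":0,"y":-0.13,"z":0,"wx":0,"wy":0,"wz":0},{"x":0,"y":-0.17,"z":0,"wx":0,"wy":0,"wz":0},{"x":0,"y":-0.17,"z":0,"wx":0,"wy":0,"wz":0},{"x":0,"y":-0.17,"z":0,"wx":0,"wy":0,"wz":0},{"x":0,"y":-0.13,"z":0,"wx":0,"wy":0,"wz":0},{"x":0,"y":-0.05,"z":0,"wx":0,"wy":0,"wz":0},{"x":0,"y":0,"z":0,"wx":0,"wy":0,"wz":0}]'

```text
t: 6.85
eef_pos: [0.566, 0.1209, 0.2558]
tcp_rot: [0.599, 0.377, -0.375, -0.599]
force: [-0.4, -0.0, 0.3]
finger_gap: 0.0003
```

```bash
python3 go.py "[.541,-.2165,.25]"
```

```text
t 6.85 p [0.566  0.1209 0.2558] z [-0.9005  0.4349 -0.0024] x [0.435 0.9   0.002] gap 0.00033584596217505424 v 0.05 F [-0.4 -0.   0.3]
units of 200mm in tool axes [-1.574  0.027 -0.621]
y [ 0.0032  0.0012 -1.    ] tilt rotvec/6deg [ 0.023 -0.     0.023] q [-0.43  0.29  0.18  1.75 -0.06  1.11  0.89]
```

Request:
drive_tool --series '[{"x":-0.06,"y":0,"z":-0.024,"wx":0,"wy":0,"wz":0},{"x":-0.13,"y":0,"z":-0.051,"wx":0,"wy":0,"wz":0},{"x":-0.16,"y":0,"z":-0.063,"wx":0,"wy":0,"wz":0},{"x":-0.16,"y":0,"z":-0.063,"wx":0,"wy":0,"wz":0},{"x":-0.16,"y":0,"z":-0.063,"wx":0,"wy":0,"wz":0},{"x":-0.16,"y":0,"z":-0.063,"wx":0,"wy":0,"wz":0},{"x":-0.16,"y":0,"z":-0.063,"wx":0,"wy":0,"wz":0},{"x":-0.16,"y":0,"z":-0.063,"wx":0,"wy":0,"wz":0}]'

```text
t: 7.65
eef_pos: [0.545, -0.1279, 0.252]
tcp_rot: [-0.598, -0.374, 0.377, 0.6]
force: [0.4, -0.4, 1.0]
finger_gap: 0.0
```

Request:
drive_tool --series '[{"x":-0.16,"y":0,"z":-0.063,"wx":0,"wy":0,"wz":0},{"x":-0.14,"y":0,"z":-0.055,"wx":0,"wy":0,"wz":0},{"x":-0.08,"y":0,"z":-0.032,"wx":0,"wy":0,"wz":0},{"x":-0.044,"y":0,"z":-0.018,"wx":0,"wy":0,"wz":0},{"x":0,"y":0,"z":0,"wx":0,"wy":0,"wz":0},{"x":0,"y":0,"z":0,"wx":0,"wy":0,"wz":0},{"x":0,"y":0,"z":0,"wx":0,"wy":0,"wz":0}]'

```text
t: 8.35
eef_pos: [0.5405, -0.2151, 0.2536]
tcp_rot: [-0.598, -0.377, 0.377, 0.599]
force: [-0.3, 0.2, -0.5]
finger_gap: 0.0001
```

```bash
python3 go.py "[.541,-.2165,.08]"
```

```text
t 8.35 p [ 0.5405 -0.2151  0.2536] z [-0.9015  0.4327  0.0011] x [0.433 0.902 0.001] gap 0.00013982267759850642 v 0.006 F [-0.3  0.2 -0.5]
units of 200mm in tool axes [-0.006  0.868 -0.006]
y [-7.e-04  1.e-03 -1.e+00] tilt rotvec/6deg [-0.01   0.     0.006] q [ 0.03  0.3   0.34  1.75 -0.11  1.11  1.54]
```

Request:
drive_tool --series '[{"x":-0.006,"y":0.06,"z":-0.006,"wx":0,"wy":0,"wz":0},{"x":0,"y":0.15,"z":0,"wx":0,"wy":0,"wz":0},{"x":0,"y":0.18,"z":0,"wx":0,"wy":0,"wz":0},{"x":0,"y":0.18,"z":0,"wx":0,"wy":0,"wz":0},{"x":0,"y":0.16,"z":0,"wx":0,"wy":0,"wz":0},{"x":0,"y":0.1,"z":0,"wx":0,"wy":0,"wz":0},{"x":0,"y":0.038,"z":0,"wx":0,"wy":0,"wz":0},{"x":0,"y":0,"z":0,"wx":0,"wy":0,"wz":0}]'

```text
t: 9.15
eef_pos: [0.5402, -0.2176, 0.0792]
tcp_rot: [-0.598, -0.376, 0.377, 0.599]
force: [0.4, 0.7, 0.2]
finger_gap: 0.0002
```

```bash
python3 - <<'E'
from h import *
grab('side','side3');grab('top','top3')
from bench import status
p=np.array(status.observe()['eef_pos'])
for n in('side3','top3'): c=load(n);print(n,p,proj(c,[p,[.541,-.2165,.014]]))
b=[cv2.resize(i,None,fx=5,fy=5,interpolation=cv2.INTER_CUBIC) for i in(cv2.imread('pics/side3.png')[130:230,260:340],cv2.imread('pics/top3.png')[170:270,310:390])]
cv2.imwrite('pics/chk3.png',np.hstack(b))
E
python3 go.py "[.541,-.2165,.034]"
```

```text
side3 [ 0.54158893 -0.21833346  0.08124321] [[322.0085817  162.39920586]
 [320.23942278 177.94468831]]
top3 [ 0.54158893 -0.21833346  0.08124321] [[366.76462285 217.10716318]
 [361.65669352 221.37049837]]
t 9.25 p [ 0.5416 -0.2183  0.0812] z [-0.9007  0.4344 -0.0015] x [0.434 0.901 0.   ] gap -0.00046215913770485546 v 0.014 F [-0.5 -0.7  0.5]
units of 200mm in tool axes [0.007 0.236 0.007]
y [ 1.5e-03 -4.0e-04 -1.0e+00] tilt rotvec/6deg [ 0.015 -0.     0.003] q [ 0.09  0.5   0.29  1.91 -0.2   0.76  1.62]
```

View pics/chk3.png

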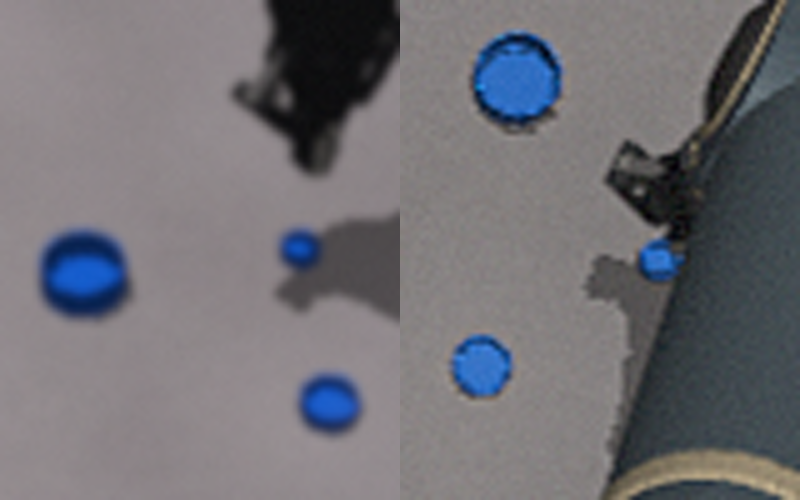

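The fingertips, at side crop (318,172), are above the smallest cap (300,248). The offset between them matches the projection. Descending the last 47 mm and holding.

Request:
drive_tool --series '[{"x":0.005,"y":0.05,"z":0.005,"wx":0,"wy":0,"wz":0},{"x":0,"y":0.07,"z":0,"wx":0,"wy":0,"wz":0},{"x":0,"y":0.06,"z":0,"wx":0,"wy":0,"wz":0},{"x":0,"y":0.04,"z":0,"wx":0,"wy":0,"wz":0},{"x":0,"y":0.013,"z":0,"wx":0,"wy":0,"wz":0},{"x":0,"y":0,"z":0,"wx":0,"wy":0,"wz":0},{"x":0,"y":0,"z":0,"wx":0,"wy":0,"wz":0}]'

```text
t: 9.95
eef_pos: [0.5406, -0.2171, 0.034]
tcp_rot: [0.599, 0.376, -0.376, -0.599]
force: [0.8, -0.1, -0.4]
finger_gap: 0.0
```

```bash
python3 - <<'E'
from h import *
grab('side','side4')
from bench import status
p=np.array(status.observe()['eef_pos']);c=load('side4');print(p,proj(c,[p,[.541,-.2165,.014]]))
cv2.imwrite('pics/chk4.png',cv2.resize(cv2.imread('pics/side4.png')[140:210,280:360],None,fx=7,fy=7,interpolation=cv2.INTER_CUBIC))
E
python3 go.py "[.541,-.2165,.034]"
```

```text
[ 0.54073294 -0.21713462  0.03422091] [[320.89710819 173.43398123]
 [320.23942278 177.94468831]]
t 10.0 p [ 0.5407 -0.2171  0.0342] z [-9.005e-01  4.349e-01 -8.000e-04] x [0.435 0.9   0.   ] gap 0.00034929374937428493 v 0.004 F [0.  0.3 0.6]
units of 200mm in tool axes [0.003 0.001 0.   ]
y [ 8.e-04 -2.e-04 -1.e+00] tilt rotvec/6deg [ 0.008 -0.     0.001] q [ 0.11  0.57  0.27  1.93 -0.23  0.67  1.64]
```

View pics/chk4.png

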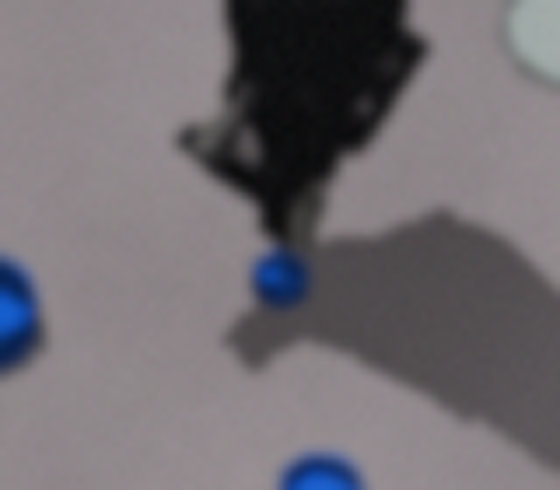

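The tip, at crop (295,245), is just above the smallest cap (282,275). The forces are at noise level. Holding.

Request:
drive_tool --series '[{"x":0,"y":0,"z":0,"wx":0,"wy":0,"wz":0},{"x":0,"y":0,"z":0,"wx":0,"wy":0,"wz":0},{"x":0,"y":0,"z":0,"wx":0,"wy":0,"wz":0},{"x":0,"y":0,"z":0,"wx":0,"wy":0,"wz":0},{"x":0,"y":0,"z":0,"wx":0,"wy":0,"wz":0},{"x":0,"y":0,"z":0,"wx":0,"wy":0,"wz":0},{"x":0,"y":0,"z":0,"wx":0,"wy":0,"wz":0},{"x":0,"y":0,"z":0,"wx":0,"wy":0,"wz":0}]'

```text
t: 10.8
eef_pos: [0.5404, -0.2169, 0.0339]
tcp_rot: [-0.599, -0.376, 0.376, 0.599]
force: [-0.1, 0.2, 0.5]
finger_gap: -0.0001
```

Request:
drive_tool --series '[{"x":0,"y":0,"z":0,"wx":0,"wy":0,"wz":0},{"x":0,"y":0,"z":0,"wx":0,"wy":0,"wz":0},{"x":0,"y":0,"z":0,"wx":0,"wy":0,"wz":0},{"x":0,"y":0,"z":0,"wx":0,"wy":0,"wz":0},{"x":0,"y":0,"z":0,"wx":0,"wy":0,"wz":0},{"x":0,"y":0,"z":0,"wx":0,"wy":0,"wz":0},{"x":0,"y":0,"z":0,"wx":0,"wy":0,"wz":0},{"x":0,"y":0,"z":0,"wx":0,"wy":0,"wz":0}]'

```text
t: 11.6
eef_pos: [0.5404, -0.2169, 0.0339]
tcp_rot: [-0.599, -0.376, 0.376, 0.599]
force: [-1.1, -0.2, -0.2]
finger_gap: 0.0002
```

Request:
drive_tool --series '[{"x":0,"y":0,"z":0,"wx":0,"wy":0,"wz":0},{"x":0,"y":0,"z":0,"wx":0,"wy":0,"wz":0},{"x":0,"y":0,"z":0,"wx":0,"wy":0,"wz":0},{"x":0,"y":0,"z":0,"wx":0,"wy":0,"wz":0},{"x":0,"y":0,"z":0,"wx":0,"wy":0,"wz":0},{"x":0,"y":0,"z":0,"wx":0,"wy":0,"wz":0},{"x":0,"y":0,"z":0,"wx":0,"wy":0,"wz":0},{"x":0,"y":0,"z":0,"wx":0,"wy":0,"wz":0}]'

```text
t: 12.4
eef_pos: [0.5404, -0.2169, 0.0339]
tcp_rot: [-0.599, -0.376, 0.376, 0.599]
force: [-0.7, 0.0, 0.0]
finger_gap: -0.0001
```

```bash
python3 go.py "[.541,-.2165,.034]"; python3 -c "
from bench import workorder
print(workorder.finish_job())"
```

```text
t 12.4 p [ 0.5404 -0.2169  0.0339] z [-9.006e-01  4.347e-01  1.000e-04] x [0.435 0.901 0.   ] gap -0.00010481829839648584 v 0.002 F [-0.7  0.   0. ]
units of 200mm in tool axes [ 0.003 -0.001 -0.002]
y [-0.e+00  1.e-04 -1.e+00] tilt rotvec/6deg [-0.001  0.     0.001] q [ 0.11  0.57  0.27  1.93 -0.23  0.67  1.64]
the job is handed in; nothing more can be done
None
```

I pointed at the open vial and then at the smallest loose cap, with the fingers shut and pointing straight down, and handed the job in at 12.4 s, still pointing at the cap.

- **Open vial:** it stands in the row nearer the robot, at the robot's right-hand end of the rack. The fingertips held at (0.565, 0.121, 0.080), about 19 mm above the mouth, for 2.4 s.
- **Travel:** between the two, the fingertips stayed about 25 cm up.
- **Cap:** the fingertips held at (0.540, -0.217, 0.034), about 20 mm above the rim, for 2.4 s and stayed there.

**Last checks:** the tool was vertical and still, within 1 mm of the cap position I had measured. Wrist force readings were around 1 N throughout, and I saw no contact in the pictures.

**Disagreements:**
- The two views differed by up to 3.6 mm when I located the vials, so I used the average.
- The measured heights came out lower than the text's: 59–60 mm against 65 mm for the vial caps, and about 6 mm against 14 mm for the loose cap's rim. My picture points were cap outlines, not rims, so I set the pointing heights from the text.
- The fingertips showed about 2 pixels from their predicted place in the side view.
- The arm hid both targets in the top view during the final pointing, so those checks rest on the side view alone.

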